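Set the pivot play of a club gauge and hold the nut

TASK

Free the gauge's swing pivot by pulling the black-handled lock plug up out of its sprung socket, and put it in the steel parts tray. Then screw the big knurled nut on the pivot stud down until it bottoms out, back it off a quarter turn, and finish there with the nut still gripped in the fingers: do not let go of it. Leave the other things on the bench where they are.

Things in the scene. Friction and masses are not known exactly. Their poses are not given: they have to be found in the camera images.
- gauge: Fixed dark steel plate 160 (x) x 240 (y) x 12 mm, left or right on the bench, turned up to 0.5 rad; origin at the centre of its underside, z up. Upright 16 mm stud (top 108 mm high) at local (0, 65); socket block 46 x 46 mm, 54 mm high, at local (0, -65), a barrel standing 27 mm out of its -y face, 31 mm up. Scale strip 18 mm high at local x = -50. A small spare nut lies near local (50, 0).
- socket_mouth (a point): Centre of the socket's mouth, in the top face of the block; axes as the gauge's. The plug comes straight up.
- stud (a point): Point on the pivot stud's axis at the nut's seat, 60 mm above the bench, where the underside of the bottomed nut lies; axes as the gauge's. Below it the boss is only 34 mm across down to 40 mm above the bench, where a flat swing arm lies; under that it is 68 mm across.
- nut: Big knurled aluminium nut, 46 mm across, 30 mm high, on the stud, which stands 18 mm out of it when bottomed; origin at the centre of its underside, z up. The black line on its top and side is its local +x; it points along the gauge's +x, over the white tick on the boss, when bottomed. 4 mm a turn, right-handed: clockwise from above drives it down. Drag about 0.08 N m.
- nut_turn (a joint): Angle of the nut in rad: 0 = bottomed out against its hard stop, growing as it is unscrewed (anticlockwise from above). Starts between 2.3 and 3.9, so the black line's angle from the tick tells it; a quarter turn back from the bottom reads 1.57.
- plug: Loose lock plug, 80 mm long, about 90 g, upright in the socket; origin at the centre of its lower tip, z towards the handle. Shank 16 mm across (0 to 36 mm), collar 30 mm (36 to 40 mm), black handle 40 to 80 mm: 40 mm (x) x 22 mm (y, grip it so). A sprung ball in a groove holds it: pulling takes 8 to 15 N over the first 14 mm; the tip is clear after 36 mm. Handle yaw up to 0.8 rad from the gauge's.
- plug_mid (a point): Point on the plug's axis, 45 mm from its tip.
- tray: Fixed steel parts tray, open top, 200 (x) x 160 (y) x 30 mm high, walls and floor 3 to 5 mm; origin at the centre of its underside on the bench. The plug may stand or topple in it.
- spare_nut: Bystander: small loose aluminium ring nut, 26 mm across, 14 mm high, on the gauge plate; origin under its centre.
- screwdriver: Bystander: screwdriver, 200 mm long, lying on the bench between gauge and tray.
- wrench: Bystander: wrench, 160 mm long, lying to the right.
- tape: Bystander: paper tape roll, 96 mm across, 24 mm high, at the far side.
- tin: Bystander: red tin, 84 mm across, 85 mm high, at the far side.
- jar: Bystander: white jar, 64 mm across, 90 mm high, to the left.
- iron_head: Bystander: small steel golf iron head, about 110 mm, lying to the right.
Not all that is in view belongs to the job. Leave any orange or yellow look-alike of the plug alone.

How it is judged:
On the way, in this order (a step that is already met when the one before it is completed fails the run):
1. the plug is drawn clear of its socket (z of plug in the frame of socket_mouth above 0.002 m), for 0.1 s.
2. the plug is in the tray and let go (x of plug_mid in the frame of tray between -0.092 and 0.092 m and y of plug_mid in the frame of tray between -0.072 and 0.072 m and z of plug_mid in the frame of tray below 0.065 m and contact force between the fingers and plug below 0.1 N), for 0.2 s.
3. the knurled nut is screwed down to its stop (value of joint nut_turn below 0.08 rad), for 0.1 s.
At the end, for the whole second after the job is handed in: The nut, after having been within 0.08 rad of its stop, stands still at a quarter turn from it (1.32 to 1.82 rad, i.e. 90 degrees give or take 14) and the fingers still grip it with more than 4 N; the plug lies or stands at rest in the tray, its middle inside the walls, untouched (all of step 2 and value of joint nut_turn between 1.32 and 1.82 rad and velocity of joint nut_turn between -0.1 and 0.1 rad/s and contact force between the fingers and nut above 4 N and linear speed of plug below 0.05 m/s); the arm keeps its last pose, push and grip.
It fails at once if a bystander pushed away (more than 30 mm) (distance of any of spare_nut, screwdriver, wrench, tape, tin, jar, iron_head from where it was at the start of the episode above 0.03 m).
It also fails if it takes over 72 s, if anything falls off the work surface, if the arm or the gripper's body presses on something with over 40 N, if the wrist force passes 120 N, or if a joint passes its speed limit or range.

ROBOT

A 7-joint arm with a two-finger parallel gripper is mounted at the origin on the work surface. World frame = base frame: x ahead of the robot, y to its left, z up, the work surface at z = 0. Lengths are in m, angles in rad, forces in N, time in s.
With the tool pointing down it reaches from about 0.4 to 0.875 m from the base axis. Payload 19.3 kg.
Tool frame: the origin (TCP) lies at the very end of the fingers, on their centre line; the grasp point (between the pads) lies 19 mm behind it; z points along the fingers, y is the line along which they close (so a half turn about z gives the same grasp; the last joint's range is limited). The gripper opens to 85 mm and grips with 20 to 120 N. Pads are 22 mm wide; open, the fingers measure 114 mm over their backs; the gripper's body (76 mm by 85 mm) begins 54 mm behind the grasp point. The pads swing forward as they close: fully open they stand 13 mm farther back than shut.
Start: joints at [1.147, 0.521, -0.036, 1.599, 0.021, 1.021, -0.113], TCP at [0.217, -0.586, 0.231] pointing down, gripper open.
Joint ranges: [-2.91, 2.91], [-0.3, 2.13], [-1.5, 1.42], [0.17, 2.43], [-1.26, 4.41], [0.16, 1.93], [-2.52, 2.52]. Speed limits (rad/s): [1.89, 1.89, 2.39, 2.39, 3.01, 3.01, 3.01].

INTERFACE

Orientations are given as [roll, pitch, yaw] about the fixed x, y, z axes, in that order (R = Rz(yaw) Ry(pitch) Rx(roll)).
In Python, from workcell import bot gives the robot as it stands.
- The arm moves only by the tool carry_out, never from a script. Its argument "rows" is a list that holds one entry, the list of rows, each a list of 4 numbers: the shift along the tool's x, y, z in m, then the turn about the tool's z in degrees. In form: [[[x, y, z, twist], ...]]. A call has 1 to 12 rows; each row is the pose to reach, as a shift and turn from the pose commanded when the call began, along the tool's axes at that moment; what a row does not reach only later rows make up. A row lasts 1/12 s, in which the tool goes at most 41.7 mm and 7.16 degrees, less where a joint would pass 70% of its speed; a pose out of reach is approached as far as the arm can. A call with a gripper value outside its range is refused whole. "grip" is the finger opening in m, from 0 to 0.0854, set as the call begins (left out, the last holds). The fingers move at their own pace and stop on an object; "grip_force" is the grip in N (left out, the last holds). Time passes only in rows, so rows that repeat a pose let the fingers close. It gives the time, the measured TCP pose, the force, the opening and the grip force at its end, in the units of the state.
- bot.observe(): the state, without advancing time (a new reading comes with each control period).
- bot.grab_frame(name): name is "scene" or "top" or "wrist"; returns a dict with "pixels" (480x640x3 uint8, red, green, blue), "K" (3x3 intrinsics, pixels), "k1" (the pictures are not rectified: a ray, as slopes to the right and down, at radius r is drawn at 1 + k1 r^2 times it, then the intrinsics apply), "pose" (4x4, takes a point from camera to world coordinates). Camera axes: x right, y down, z forward; pixel columns grow to the right and rows downward; lengths in m; the calibration is good to about 2 mm. A picture is of the moment at which its call begins. There is no depth.
- bot.job_done(): hands the job in; it is judged then, once.
Trained networks look in a picture, given as the dict that the camera call returned (one of the last four; its "shot" number tells which), for a name from the list of things; names that differ only in an ending like _2 or _b are one class to them, and where a whole thing is asked for, a point or a joint stands for the part that bears it (a point fixed in the world has none). Each returns a list of dicts, best first, with "conf" (0 to 1); they miss things now and then, are a little off and sometimes report something else, mostly with a low value. They report only what shows in the picture. A call takes as long as a camera call. They do not tell look-alikes from the thing itself.
- bot.look_for(picture, label): "position" ([column, row] in pixels, amid what is visible of it).
- bot.regions_of(picture, label): "region" (480x640 bool, what is visible of it) and "position" ([column, row] in pixels, amid what is visible of it).
- bot.spot_point(picture, label): "position" ([column, row] in pixels: a listed point, or the origin of a listed thing).
The state is a dict: "clock": time; "qpos": joint angles; "qd": joint speeds; "joint_efforts": joint torques, N m; "position": TCP position; "tool_rot": TCP orientation; "force": force on the tool from outside, world axes, zero at the start; "moment": the same for the moment, N m; "grip_width": finger opening in m; "finger_force": force on a finger pad.
Only numpy, scipy, OpenCV 4.12 (cv2) and the standard library are available. Lean on these libraries where they do the work, as an engineer would, in place of code of your own. Each camera call takes 0.05 s, during which the arm holds its last target. There are 200 camera calls.

## Working session

There is one attempt and no reset: what is moved stays moved. The work goes in short steps, Python scripts to look and compute and a tool call to move; the robot and the scene stay as the last step left them, time stands still between calls to the robot, and variables do not carry over. Pictures are saved under pics/ and viewed, at most 10 in all, crops included, and the job is handed in when it is done.

Besides the shell and the picture viewer there is one more tool, called after "Call:" in YAML: its name, and indented under it one key for each argument. carry_out: Moves the arm, as the interface text tells. Its arguments: {"type":"object","properties":{"rows":{"type":"array","items":{"type":"array","items":{"type":"array","items":{"type":"number"}}}},"grip":{"type":"number"},"grip_force":{"type":"number"}},"required":["rows"]}

```bash
mkdir -p pics; cat > h.py <<'E'
import numpy as np, cv2
from workcell import bot
def ray(f,px):
    K=np.array(f["K"]);k=f["k1"];P=np.array(f["pose"])
    d=cv2.undistortPoints(np.array([[px]],float),K,np.array([k,0,0,0.]))[0,0]
    return P[:3,3],P[:3,:3]@np.array([d[0],d[1],1])
def onz(f,px,z):
    o,d=ray(f,px);return o+d*(z-o[2])/d[2]
def proj(f,p):
    P=np.array(f["pose"]);c=P[:3,:3].T@(np.array(p)-P[:3,3])
    r,_=cv2.Rodrigues(np.eye(3));q,_=cv2.projectPoints(c[None],r,np.zeros(3),np.array(f["K"]),np.array([f["k1"],0,0,0.]));return q[0,0]
def tri(a,pa,b,pb):
    (o1,d1),(o2,d2)=ray(a,pa),ray(b,pb)
    A=np.stack([d1,-d2],1);s=np.linalg.lstsq(A,o2-o1,rcond=None)[0]
    x,y=o1+s[0]*d1,o2+s[1]*d2;return (x+y)/2,np.linalg.norm(x-y)
def save(f,n): cv2.imwrite("pics/"+n,f["pixels"][:,:,::-1])
E
python3 - <<'E'
from h import *
np.set_printoptions(precision=3,suppress=True)
t=bot.grab_frame("top");s=bot.grab_frame("scene")
save(t,"top.png");save(s,"scene.png")
print(t["pose"],s["pose"])
for l in ["gauge","socket_mouth","stud","nut","plug","plug_mid","tray"]:
    for n,f in(("t",t),("s",s)):
        print(l,n,[(np.round(d["position"]).tolist(),round(d["conf"],2)) for d in bot.spot_point(f,l)][:3])
o=bot.observe();print(o)
E
```

```text
[[-0.022 -0.978  0.206  0.316]
 [-1.     0.02  -0.01  -0.006]
 [ 0.005 -0.206 -0.978  1.28 ]
 [ 0.     0.     0.     1.   ]] [[ 0.497  0.491 -0.715  1.418]
 [ 0.867 -0.304  0.394 -0.476]
 [-0.023 -0.816 -0.577  0.749]
 [ 0.     0.     0.     1.   ]]
gauge t [([246.0, 244.0], 0.69), ([215.0, 229.0], 0.46), ([263.0, 246.0], 0.37)]
gauge s [([390.0, 230.0], 0.86), ([416.0, 211.0], 0.28)]
socket_mouth t [([266.0, 249.0], 0.96)]
socket_mouth s [([359.0, 216.0], 0.94)]
stud t [([217.0, 233.0], 0.95)]
stud s [([414.0, 209.0], 0.98), ([126.0, 298.0], 0.56)]
nut t [([213.0, 228.0], 0.7)]
nut s [([413.0, 206.0], 0.71)]
plug t [([313.0, 313.0], 0.73), ([246.0, 319.0], 0.72), ([281.0, 316.0], 0.59)]
plug s [([361.0, 226.0], 0.73), ([344.0, 200.0], 0.64), ([316.0, 208.0], 0.58)]
plug_mid t [([209.0, 331.0], 0.8), ([263.0, 246.0], 0.74), ([277.0, 313.0], 0.58)]
plug_mid s [([286.0, 206.0], 0.94), ([315.0, 191.0], 0.89), ([362.0, 212.0], 0.84)]
tray t [([389.0, 238.0], 0.65), ([293.0, 164.0], 0.22)]
tray s [([243.0, 289.0], 0.83)]
{'clock': 0.8, 'qpos': array([ 1.147,  0.521, -0.036,  1.6  ,  0.021,  1.021, -0.113]), 'qd': array([ 0.001, -0.   , -0.001,  0.001, -0.001,  0.001,  0.001]), 'joint_efforts': array([  0.002, -92.678,   1.98 , -37.023,   0.018,   0.002,   0.   ]), 'position': array([ 0.217, -0.586,  0.231]), 'tool_rot': array([-3.142,  0.   ,  0.354]), 'force': array([-0.106, -0.368, -0.475]), 'moment': array([-0.069,  0.003,  0.027]), 'finger_force': 0.0, 'grip_width': 0.08585277421862528}
```

```bash
python3 - <<'E'
import cv2
import numpy as np
t=cv2.imread("pics/top.png");s=cv2.imread("pics/scene.png")
a=cv2.resize(t[130:370,150:470],None,fx=2.5,fy=2.5)
cv2.imwrite("pics/a.png",a)
E
```

```text
(no output)
```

View pics/a.png

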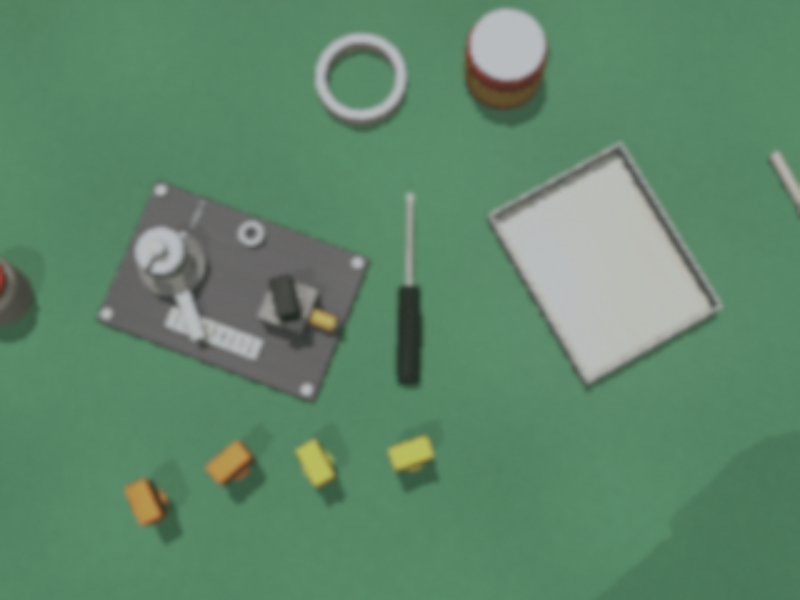

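View pics/scene.png

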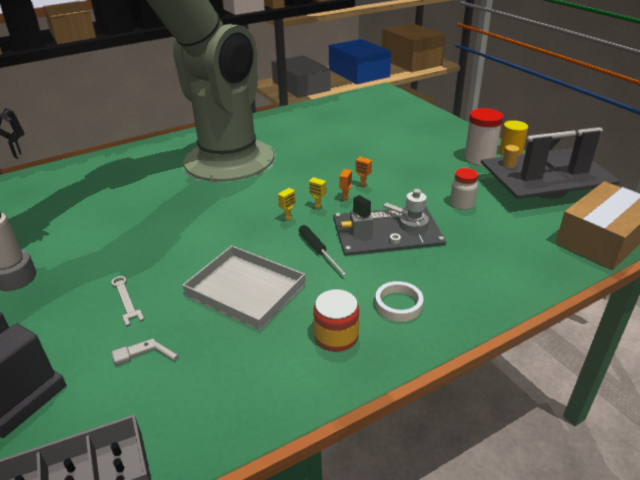

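Top view: the gauge is on the left, with the black plug in its socket at about (264,249). The look-alikes are orange at (208,331) and (242,315), and yellow at (276,315) and (314,311). I choose the black plug in the socket block. The tray is at about (392,236), and the nut at about (214,228) has its black line pointing lower-left.

```bash
cat > m.py <<'E'
from h import *
np.set_printoptions(precision=4,suppress=True)
t=bot.grab_frame("top");s=bot.grab_frame("scene")
up=lambda x,y:(x/2.5+150,y/2.5+130)
C=[onz(t,up(*p),.012)[:2] for p in [(157,181),(370,262),(314,402),(97,320)]]
c=np.mean(C,0);print("plate",c,[np.linalg.norm(C[i]-C[i-1]) for i in range(4)])
u=(C[0]+C[3]-C[1]-C[2]);u/=np.linalg.norm(u);yaw=np.arctan2(-u[0],u[1]);print("yaw",yaw)
R=np.array([[np.cos(yaw),-np.sin(yaw)],[np.sin(yaw),np.cos(yaw)]])
print("stud",c+R@[0,.065],"sock",c+R@[0,-.065])
for l,z in(("stud",.06),("socket_mouth",.054)):
    a=bot.spot_point(t,l)[0]["position"];b=bot.spot_point(s,l)[0]["position"]
    print(l,onz(t,a,z),tri(t,a,s,b))
T=[onz(t,up(*p),.03)[:2] for p in [(488,216),(622,144),(720,308),(587,386)]]
print("tray",np.mean(T,0),[np.linalg.norm(T[i]-T[i-1]) for i in range(4)],"long axis",T[2]-T[1])
r=[(np.round(d["position"]),d["conf"]) for d in bot.regions_of(t,"plug")];print(r)
print("handle top",onz(t,up(284,290),.098))
im=cv2.resize(t["pixels"][205:305,180:310],None,fx=6,fy=6,interpolation=cv2.INTER_CUBIC)
cv2.imwrite("pics/crop1.png",im[:,:,::-1]);print(bot.observe()["clock"])
E
python3 m.py
```

```text
plate [0.5641 0.1786] [np.float64(0.15745208269077504), np.float64(0.24013363182614383), np.float64(0.15528790660716446), np.float64(0.23851857253033942)]
yaw -0.38659260463665673
stud [0.5886 0.2388] sock [0.5396 0.1184]
stud [0.5926 0.2407 0.06  ] (array([0.5896, 0.2371, 0.0676]), np.float64(0.004680740551149894))
socket_mouth [0.5515 0.114  0.054 ] (array([0.5505, 0.1139, 0.061 ]), np.float64(0.0013556605741108494))
tray [ 0.5819 -0.2012] [np.float64(0.20068144832787935), np.float64(0.16052967461781553), np.float64(0.19721895708015633), np.float64(0.15828997947351972)] long axis [-0.1756 -0.0898]
[(array([209., 331.]), 0.75), (array([315., 312.]), 0.71), (array([259., 247.]), 0.68), (array([242., 317.]), 0.67), (array([278., 315.]), 0.64)]
handle top [0.5464 0.1185 0.098 ]
1.15
```

View pics/crop1.png

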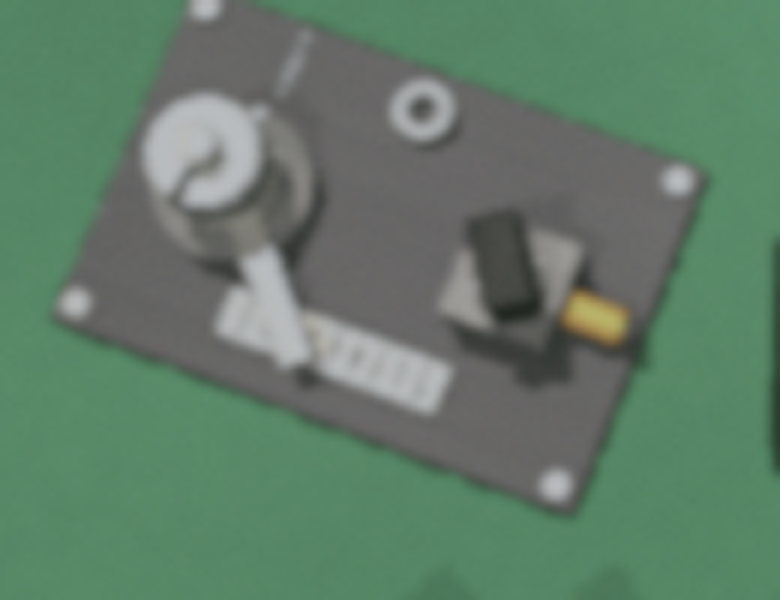

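The crop shows the black handle (top centre at about crop (505,262), so image (264,249)) in the grey socket block with the brass barrel beside it. This is the right plug. Its yaw is about 0.25. The nut's line is at about 148° in world terms, which puts nut_turn near 3.0. Moving above the plug.

Call:
carry_out:
  rows:
    - [[0.28, -0.27, 0, 3], [0.28, -0.27, 0, 3], [0.28, -0.27, 0, 3], [0.28, -0.27, 0, 3], [0.28, -0.27, 0, 3], [0.28, -0.27, 0, 3], [0.28, -0.27, 0, 3], [0.28, -0.27, 0, 3], [0.28, -0.27, 0, 3], [0.34, -0.32, 0, 5], [0.38, -0.36, 0, 6], [0.41, -0.39, 0, 6]]
  grip: 0.0854

```text
clock: 2.15
position: [0.4377, -0.1358, 0.2316]
tool_rot: [3.141, -0.001, 0.248]
force: [0.7, -1.2, -0.3]
grip_width: 0.0852
finger_force: 0.0
```

Call:
carry_out:
  rows:
    - [[0.13, -0.17, 0, 0], [0.13, -0.17, 0, 0], [0.13, -0.17, 0, 0], [0.13, -0.17, 0, 0], [0.13, -0.17, 0, 0], [0.13, -0.17, 0, 0], [0.13, -0.17, 0, 0], [0.13, -0.17, 0, 0], [0.13, -0.17, 0, 0]]

```text
clock: 2.9
position: [0.5209, 0.0581, 0.2313]
tool_rot: [3.141, 0.0, 0.248]
force: [-1.1, -0.3, -0.2]
grip_width: 0.0852
finger_force: 0.0
```

```bash
python3 - <<'E'
from h import *
np.set_printoptions(precision=4,suppress=True)
w=bot.grab_frame("wrist");save(w,"w1.png")
for l in ["plug","plug_mid","socket_mouth","nut","stud"]:
    print(l,[(np.round(d["position"]),round(d["conf"],2)) for d in bot.spot_point(w,l)][:3])
    print([(onz(w,d["position"],z)) for d,z in [(x,{"plug":.018,"plug_mid":.063,"socket_mouth":.054,"nut":.062,"stud":.06}[l]) for x in bot.spot_point(w,l)]][:2])
o=bot.observe();print(o["position"],o["tool_rot"],o["clock"],o["qpos"]);print(w["pose"])
E
```

```text
plug [(array([341., 343.]), 0.73), (array([249., 326.]), 0.65), (array([255., 167.]), 0.61)]
[array([0.3971, 0.0048, 0.018 ]), array([0.3923, 0.0946, 0.018 ])]
plug_mid [(array([248., 173.]), 0.87), (array([156., 330.]), 0.79), (array([ 54., 345.]), 0.71)]
[array([0.5414, 0.1189, 0.063 ]), array([0.3945, 0.1669, 0.063 ])]
socket_mouth [(array([195., 120.]), 0.54)]
[array([0.5696, 0.1661, 0.054 ])]
nut [(array([89., 64.]), 0.56)]
[array([0.588 , 0.2415, 0.062 ])]
stud [(array([91., 60.]), 0.78)]
[array([0.5911, 0.2416, 0.06  ])]
[0.5212 0.0591 0.2313] [-3.1415 -0.      0.2489] 3.45 [ 0.0049  0.3745 -0.2991  1.8524  0.1344  0.9342 -1.6766]
[[ 0.2457 -0.9351 -0.2555  0.5853]
 [-0.9693 -0.2369 -0.0653  0.0741]
 [ 0.0005  0.2637 -0.9646  0.3723]
 [ 0.      0.      0.      1.    ]]
```

View pics/w1.png

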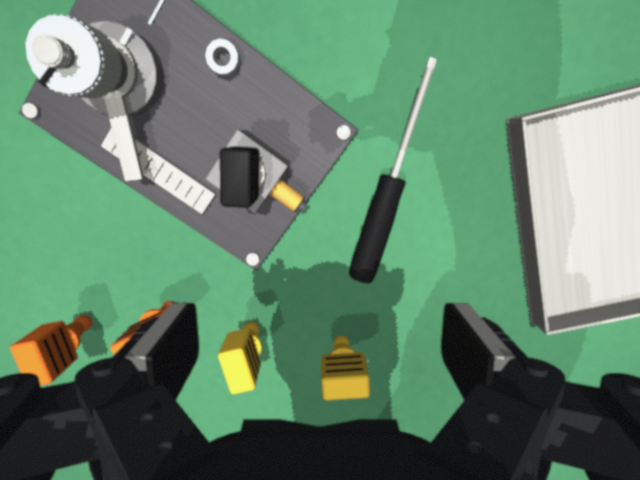

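```bash
cat > m2.py <<'E'
from h import *
np.set_printoptions(precision=4,suppress=True)
w=bot.grab_frame("wrist")
b=bot.spot_point(w,"plug_mid")
print([(d["position"],onz(w,d["position"],.063)) for d in b if abs(d["position"][0]-247)<40])
C=[onz(w,p,.098) for p in [(222,149),(257,148),(258,205),(221,206)]]
print(np.mean(C,0),C[0]-C[3],C[1]-C[2],C[0]-C[1])
o=bot.observe();p=o["position"];y=o["tool_rot"][2]
d=np.mean(C,0)-p
print(p,"dxdy",d[0]*np.cos(y)+d[1]*np.sin(y),d[0]*np.sin(y)-d[1]*np.cos(y))
# nut top centre from top face outline
print("nut top c",onz(w,(62,54),.092),"line end",onz(w,(43,79),.092))
save(w,"w2.png")
cv2.imwrite("pics/nut.png",cv2.resize(w["pixels"][0:220,0:290,::-1],None,fx=2.7,fy=2.7,interpolation=cv2.INTER_CUBIC))
E
python3 m2.py
```

```text
[([239.3, 352.2], array([0.3914, 0.0963, 0.063 ]))]
[0.5425 0.1196 0.098 ] [0.0377 0.0063 0.    ] [0.0371 0.0085 0.    ] [-0.0064  0.0222  0.    ]
[0.5212 0.0591 0.2313] dxdy 0.03555024020526579 -0.05338140815869219
nut top c [0.5894 0.2429 0.092 ] line end [0.5716 0.2533 0.092 ]
```

View pics/nut.png

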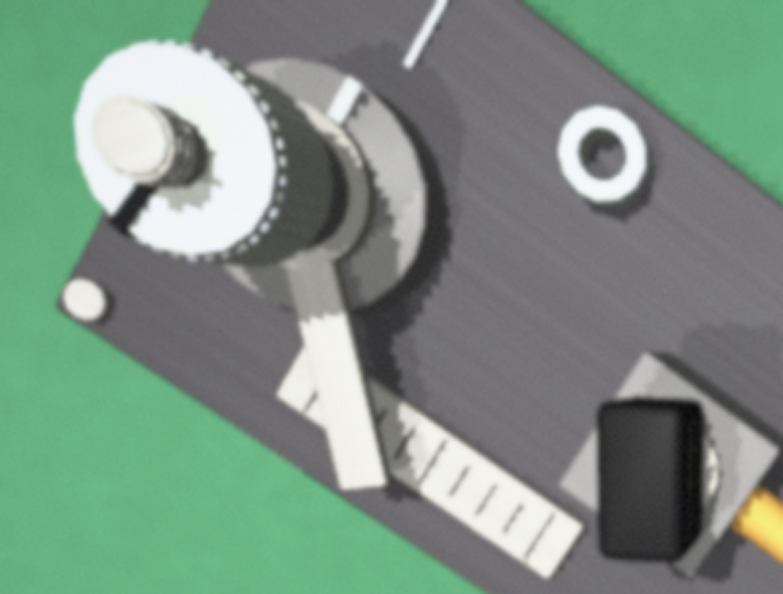

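Call:
carry_out:
  rows:
    - [[0.018, -0.027, 0, 1], [0.035, -0.053, 0, 2], [0.035, -0.053, 0.02, 2], [0.035, -0.053, 0.05, 2], [0.035, -0.053, 0.085, 2], [0.035, -0.053, 0.115, 2], [0.035, -0.053, 0.14, 2], [0.035, -0.053, 0.155, 2], [0.035, -0.053, 0.164, 2], [0.035, -0.053, 0.166, 2], [0.035, -0.053, 0.166, 2]]

```text
clock: 4.47
position: [0.5421, 0.1192, 0.0654]
tool_rot: [-3.142, 0.0, 0.214]
force: [-0.7, -0.3, -0.0]
grip_width: 0.0852
finger_force: 0.0
```

Call:
carry_out:
  rows:
    - [[0, 0, 0, 0], [0, 0, 0, 0], [0, 0, 0, 0], [0, 0, 0, 0], [0, 0, 0, 0], [0, 0, 0, 0], [0, 0, 0, 0], [0, 0, 0, 0]]
  grip: 0.0
  grip_force: 60

```text
clock: 5.13
position: [0.5421, 0.1209, 0.066]
tool_rot: [-3.14, -0.001, 0.215]
force: [-4.6, 7.2, 8.6]
grip_width: 0.0215
finger_force: 60.4
```

Call:
carry_out:
  rows:
    - [[0, 0, -0.005, 0], [0, 0, -0.011, 0], [0, 0, -0.018, 0], [0, 0, -0.027, 0], [0, 0, -0.04, 0], [0, 0, -0.06, 0], [0, 0, -0.09, 0], [0, 0, -0.12, 0], [0, 0, -0.13, 0], [0, 0, -0.13, 0], [0, 0, -0.13, 0]]

```text
clock: 6.05
position: [0.542, 0.119, 0.1953]
tool_rot: [3.141, -0.001, 0.214]
force: [-0.4, 0.3, -1.4]
grip_width: 0.0215
finger_force: 60.3
```

```bash
python3 - <<'E'
from h import *
w=bot.grab_frame("wrist");save(w,"w3.png")
o=bot.observe();p=o["position"];y=o["tool_rot"][2];print(p,o["tool_rot"],o["force"],o["grip_width"],o["qpos"])
d=np.array([.582,-.201])-p[:2]
print("dxdy",d[0]*np.cos(y)+d[1]*np.sin(y),d[0]*np.sin(y)-d[1]*np.cos(y))
E
```

```text
[0.54161832 0.11889972 0.19447211] [3.14142906e+00 8.97071717e-04 2.14086061e-01] [-0.56722139 -0.70571222 -0.31079726] 0.021309087134333486 [-0.1051868   0.4664096  -0.29563705  1.81414868  0.16990461  0.88664511
 -1.83562758]
dxdy -0.028504306998462244 0.3211759855002226
```

View pics/w3.png

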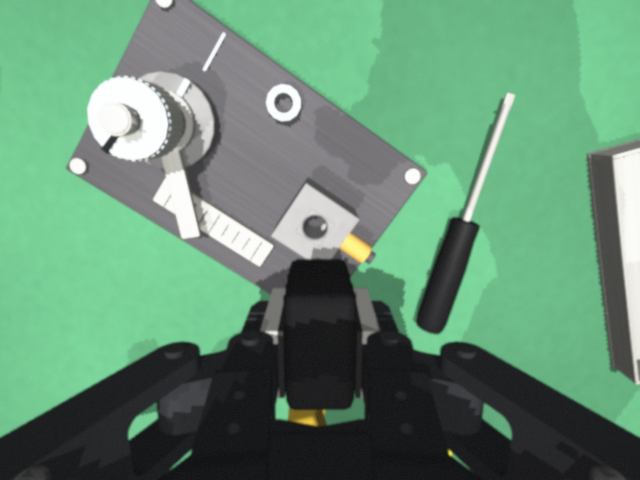

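The plug is held in the fingers and the socket (315,225) is empty. Moving to the tray.

Call:
carry_out:
  rows:
    - [[-0.003, 0.035, 0, 0], [-0.007, 0.075, 0, 0], [-0.01, 0.115, 0, 0], [-0.014, 0.155, 0, 0], [-0.018, 0.195, 0, 0], [-0.021, 0.235, 0, 0], [-0.025, 0.275, 0, 0], [-0.028, 0.305, 0, 0], [-0.028, 0.321, 0, 0], [-0.028, 0.321, 0.03, 0], [-0.028, 0.321, 0.06, 0], [-0.028, 0.321, 0.09, 0]]

```text
clock: 7.1
position: [0.582, -0.2007, 0.1027]
tool_rot: [-3.141, 0.001, 0.213]
force: [0.0, 0.0, -1.2]
grip_width: 0.0215
finger_force: 60.4
```

Call:
carry_out:
  rows:
    - [[0, 0, 0.02, 0], [0, 0, 0.035, 0], [0, 0, 0.042, 0], [0, 0, 0.044, 0], [0, 0, 0.044, 0]]

```text
clock: 7.52
position: [0.5825, -0.2003, 0.0607]
tool_rot: [-3.141, 0.001, 0.214]
force: [0.4, 0.7, -0.5]
grip_width: 0.0212
finger_force: 60.3
```

Call:
carry_out:
  rows:
    - [[0, 0, 0.004, 0], [0, 0, 0.007, 0], [0, 0, 0.007, 0], [0, 0, 0.007, 0]]

```text
clock: 7.85
position: [0.583, -0.2005, 0.0546]
tool_rot: [3.141, -0.0, 0.214]
force: [-1.1, -0.3, -0.0]
grip_width: 0.0212
finger_force: 60.3
```

Call:
carry_out:
  rows:
    - [[0, 0, 0, 0], [0, 0, 0, 0], [0, 0, 0, 0], [0, 0, 0, 0], [0, 0, 0, 0], [0, 0, 0, 0], [0, 0, -0.01, 0], [0, 0, -0.03, 0], [0, 0, -0.06, 0], [0, 0, -0.1, 0], [0, 0, -0.14, 0], [0, 0, -0.15, 0]]
  grip: 0.0854

```text
clock: 8.85
position: [0.5849, -0.2009, 0.2112]
tool_rot: [3.138, -0.007, 0.214]
force: [1.0, 0.3, 0.7]
grip_width: 0.0854
finger_force: 0.0
```

```bash
python3 - <<'E'
from h import *
w=bot.grab_frame("wrist");save(w,"w4.png");save(bot.grab_frame("top"),"top4.png")
o=bot.observe();p=o["position"];y=o["tool_rot"][2];print(p,o["tool_rot"],o["force"],o["grip_width"],o["clock"],o["qpos"])
d=np.array([.590,.2405])-p[:2]
print("dxdy",d[0]*np.cos(y)+d[1]*np.sin(y),d[0]*np.sin(y)-d[1]*np.cos(y))
E
```

```text
[ 0.58412875 -0.20084992  0.20803881] [ 3.13900133 -0.00463989  0.21395733] [-0.94247973 -0.20721825 -0.26096998] 0.08531988342433769 8.95 [ 0.39719462  0.53895491 -0.23728845  1.64048408  0.14700993  0.97431215
 -1.24665257]
dxdy 0.09944860911145549 -0.43003975790276483
```

View pics/w4.png

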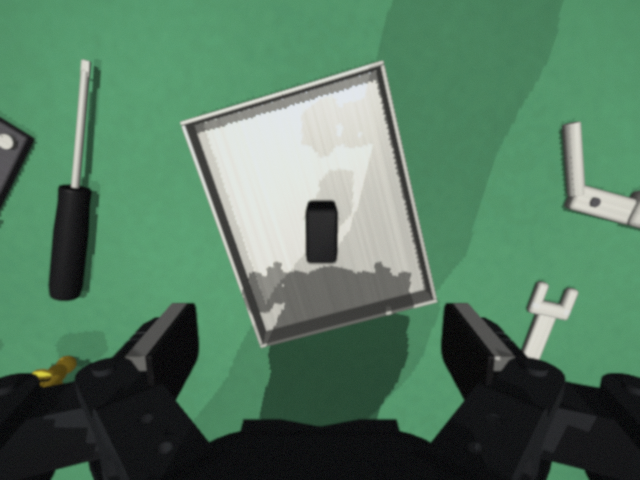

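The plug stands in the tray near (321,232), well inside the walls. Moving to above the nut, unwinding joint 7 on the way (it has to decrease while screwing down).

Call:
carry_out:
  rows:
    - [[0.009, -0.039, 0, -7], [0.018, -0.078, 0, -14], [0.027, -0.117, 0, -21], [0.036, -0.156, 0, -28], [0.045, -0.195, 0, -35], [0.054, -0.234, 0, -42], [0.063, -0.273, 0, -49], [0.072, -0.312, 0, -56], [0.081, -0.351, 0, -63], [0.09, -0.39, 0, -70], [0.096, -0.415, 0, -77], [0.1, -0.43, 0, -84]]

```text
clock: 9.95
position: [0.5879, 0.2449, 0.2038]
tool_rot: [-3.141, -0.001, 1.69]
force: [0.9, -0.0, -0.1]
grip_width: 0.0853
finger_force: 0.0
```

Call:
carry_out:
  rows:
    - [[0, 0, 0, -7], [0, 0, 0, -14], [0, 0, 0, -20], [0, 0, 0, -20], [0, 0, 0, -20]]

```text
clock: 10.37
position: [0.589, 0.2407, 0.2038]
tool_rot: [-3.141, -0.0, 2.026]
force: [1.1, -0.1, 0.3]
grip_width: 0.0853
finger_force: 0.0
```

```bash
cat > n.py <<'E'
from h import *
import sys
np.set_printoptions(precision=4,suppress=True)
w=bot.grab_frame("wrist");save(w,sys.argv[1])
for l,z in(("nut",.062),("stud",.06)):
    print(l,[(np.round(d["position"]),round(d["conf"],2),onz(w,d["position"],z)) for d in bot.spot_point(w,l)][:2])
o=bot.observe();p=o["position"];y=o["tool_rot"][2];print(p,o["tool_rot"],o["qpos"],o["force"],o["moment"],o["clock"])
d=np.array([.590,.2405])-p[:2]
print("dxdy",d[0]*np.cos(y)+d[1]*np.sin(y),d[0]*np.sin(y)-d[1]*np.cos(y))
E
python3 n.py w5.png
```

```text
nut [(array([321., 225.]), 0.93, array([0.5892, 0.2419, 0.062 ]))]
stud []
[0.5891 0.2408 0.2042] [-3.1414  0.0001  2.0263] [-0.027   0.655  -0.712   1.5689  0.4647  1.0934 -0.3981] [-0.4621 -0.2045 -0.7833] [ 0.0357 -0.0168  0.0511] 10.5167
dxdy -0.0006907061977882369 0.0006165424108370928
```

Call:
carry_out:
  rows:
    - [[0, 0, 0, -7], [0, 0, 0, -14], [0, 0, 0, -21], [0, 0, 0, -28], [0, 0, 0, -35], [0, 0, 0, -42], [0, 0, 0, -49], [0, 0, 0, -56], [0, 0, 0, -63], [0, 0, 0, -70], [0, 0, 0, -77], [0, 0, 0, -84]]

```text
clock: 11.52
position: [0.5892, 0.2409, 0.2043]
tool_rot: [-3.141, 0.0, -2.784]
force: [-0.2, -0.2, -0.2]
grip_width: 0.0856
finger_force: 0.0
```

Call:
carry_out:
  rows:
    - [[0, 0, 0, -5], [0, 0, 0, -10], [0, 0, 0, -12], [0, 0, 0, -12], [0, 0, 0, -12]]

```text
clock: 11.93
position: [0.5892, 0.2409, 0.2042]
tool_rot: [3.142, -0.0, -2.581]
force: [0.4, -0.1, 0.5]
grip_width: 0.0852
finger_force: 0.0
```

```bash
python3 n.py w6.png
```

```text
nut [(array([323., 232.]), 0.57, array([0.5907, 0.2446, 0.062 ]))]
stud []
[0.5892 0.241  0.2043] [-3.1413 -0.     -2.5801] [ 0.1613  0.7916 -1.0826  1.5586  0.727   1.2398  1.0885] [ 0.3274 -0.2746  0.1399] [ 0.0517 -0.0397 -0.0326] 12.0833
dxdy -0.00043088924016868935 -0.0008033955022689221
```

View pics/w6.png

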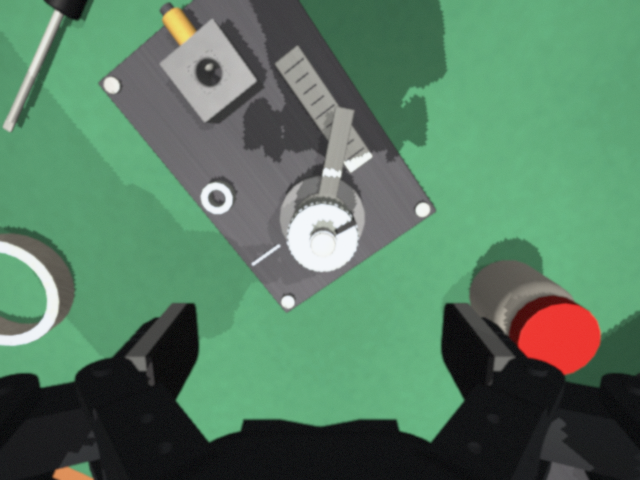

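The nut is centred at about (323,237) with its line toward (352,224). The jar is at (555,335), and I want to check clearance to it. The look-alikes and bystanders are clear.

```bash
python3 - <<'E'
from h import *
np.set_printoptions(precision=4,suppress=True)
w=bot.grab_frame("wrist")
c=onz(w,(322.5,237),.092);e=onz(w,(354,223),.092)
print("jar",onz(w,(557,335),.09),"nut top",c,"edges",onz(w,(287,237),.092),onz(w,(359,237),.092),"line",np.arctan2(*(e-c)[1::-1])+.387)
E
```

```text
jar [0.5613 0.4164 0.09  ] nut top [0.5879 0.242  0.092 ] edges [0.6002 0.2226 0.092 ] [0.5754 0.262  0.092 ] line 2.950216438377703
```

Call:
carry_out:
  rows:
    - [[0, 0, 0.02, 0], [0, 0, 0.05, 0], [0, 0, 0.085, 0], [0, 0, 0.115, 0], [0, 0, 0.135, 0], [0, 0, 0.146, 0], [0, 0, 0.15, 0], [0, 0, 0.15, 0], [0, 0, 0.15, 0]]

```text
clock: 12.88
position: [0.5897, 0.2414, 0.0555]
tool_rot: [-3.142, 0.001, -2.579]
force: [0.6, -1.2, 0.3]
grip_width: 0.0855
finger_force: 0.0
```

Call:
carry_out:
  rows:
    - [[0, 0, 0, 0], [0, 0, 0, 0], [0, 0, 0, 0], [0, 0, 0, 0], [0, 0, 0, 0], [0, 0, 0, 0], [0, 0, 0, 0], [0, 0, 0, 0]]
  grip: 0.0
  grip_force: 50

```text
clock: 13.55
position: [0.5888, 0.2427, 0.0558]
tool_rot: [3.14, 0.002, -2.577]
force: [-8.0, 4.0, 13.5]
grip_width: 0.0449
finger_force: 49.4
```

```bash
cat > o.py <<'E'
from h import *
np.set_printoptions(precision=4,suppress=True)
o=bot.observe()
for k in("clock","position","tool_rot","qpos","force","moment","grip_width","finger_force"):print(k,o[k])
E
python3 o.py
```

```text
clock 13.55
position [0.5888 0.2427 0.0558]
tool_rot [ 3.1397  0.0017 -2.5773]
qpos [ 0.1031  0.9581 -0.9625  1.6539  0.898   1.029   0.975 ]
force [-8.0187  3.9756 13.4984]
moment [0.9315 1.5677 0.0307]
grip_width 0.04492028174534834
finger_force 49.35735762119293
```

Call:
carry_out:
  rows:
    - [[0, 0.0015, 0, 0], [0, 0.0015, 0.0001, 7], [0, 0.0015, 0.0002, 14], [0, 0.0015, 0.0002, 21], [0, 0.0015, 0.0003, 28], [0, 0.0015, 0.0004, 35], [0, 0.0015, 0.0005, 42], [0, 0.0015, 0.0005, 49], [0, 0.0015, 0.0006, 56], [0, 0.0015, 0.0007, 63], [0, 0.0015, 0.0008, 70], [0, 0.0015, 0.0008, 70]]

```text
clock: 14.55
position: [0.5887, 0.2436, 0.055]
tool_rot: [3.139, 0.0, 2.475]
force: [-2.5, 3.4, 9.9]
grip_width: 0.0448
finger_force: 49.8
```

```bash
python3 o.py
```

```text
clock 14.55
position [0.5887 0.2436 0.055 ]
tool_rot [3.1392 0.0004 2.4752]
qpos [-0.0269  0.8618 -0.7215  1.6613  0.6996  0.8915 -0.1276]
force [-2.4536  3.4236  9.9094]
moment [ 0.6319  0.494  -0.1189]
grip_width 0.04475827303761103
finger_force 49.84232425689697
```

Call:
carry_out:
  rows:
    - [[0, 0, 0.0001, 7], [0, 0, 0.0002, 14], [0, 0, 0.0002, 21], [0, 0, 0.0003, 28], [0, 0, 0.0004, 35], [0, 0, 0.0005, 42], [0, 0, 0.0005, 49], [0, 0, 0.0006, 56], [0, 0, 0.0007, 63], [0, 0, 0.0008, 70], [0, 0, 0.0009, 80], [0, 0, 0.0009, 80]]

```text
clock: 15.55
position: [0.5896, 0.2437, 0.0542]
tool_rot: [3.14, -0.004, 1.08]
force: [2.9, 3.3, 7.2]
grip_width: 0.0455
finger_force: 50.0
```

```bash
python3 o.py
```

```text
clock 15.55
position [0.5896 0.2437 0.0542]
tool_rot [ 3.1398 -0.0037  1.0798]
qpos [-0.2255  0.7846 -0.3959  1.6721  0.4046  0.7629 -1.303 ]
force [2.9183 3.3195 7.223 ]
moment [ 0.6859 -0.7119  0.0429]
grip_width 0.045462527763282815
finger_force 49.999242424964905
```

Call:
carry_out:
  rows:
    - [[0, 0, 0.0001, 3], [0, 0, 0.0001, 6], [0, 0, 0.0001, 9], [0, 0, 0.0001, 12], [0, 0, 0.0001, 12], [0, 0, 0.0001, 12]]

```text
clock: 16.05
position: [0.5897, 0.2436, 0.054]
tool_rot: [3.141, -0.004, 0.877]
force: [5.0, 3.7, 8.5]
grip_width: 0.0451
finger_force: 50.0
```

```bash
python3 o.py | egrep "tool|mom|qpos"
```

```text
tool_rot [ 3.1406 -0.0039  0.8773]
qpos [-0.2579  0.7774 -0.345   1.6739  0.3553  0.7485 -1.4667]
moment [ 0.5684 -0.7876 -0.1345]
```

Call:
carry_out:
  rows:
    - [[0, 0, 0, 2], [0, 0, 0, 4], [0, 0, 0, 4], [0, 0, 0, 4]]

```text
clock: 16.38
position: [0.5898, 0.2436, 0.054]
tool_rot: [3.141, -0.004, 0.808]
force: [4.1, 3.6, 7.6]
grip_width: 0.0448
finger_force: 50.0
```

```bash
python3 o.py | egrep "tool|mom|qpos"
```

```text
tool_rot [ 3.1409 -0.0041  0.8076]
qpos [-0.2692  0.7752 -0.3275  1.6745  0.3381  0.7439 -1.5227]
moment [ 0.6297 -0.8745 -0.1519]
```

Call:
carry_out:
  rows:
    - [[0, 0, 0, 2], [0, 0, 0, 4], [0, 0, 0, 4], [0, 0, 0, 4]]

```text
clock: 16.72
position: [0.5898, 0.2436, 0.0539]
tool_rot: [3.141, -0.004, 0.738]
force: [5.6, 3.1, 6.1]
grip_width: 0.0452
finger_force: 50.0
```

```bash
python3 o.py | egrep "tool|mom|qpos"
```

```text
tool_rot [ 3.1411 -0.0042  0.7378]
qpos [-0.2807  0.7731 -0.3097  1.6752  0.3206  0.7394 -1.5786]
moment [ 0.5762 -0.9229 -0.1097]
```

Total so far is 2.97 rad, with no stop felt yet. Continuing in small steps.

Call:
carry_out:
  rows:
    - [[0, 0, 0, 2], [0, 0, 0, 4], [0, 0, 0, 4], [0, 0, 0, 4]]

```text
clock: 17.05
position: [0.5898, 0.2435, 0.0539]
tool_rot: [3.141, -0.004, 0.67]
force: [4.8, 2.2, 6.3]
grip_width: 0.0448
finger_force: 50.1
```

```bash
python3 o.py | egrep "tool|mom|qpos"
```

```text
tool_rot [ 3.1409 -0.0041  0.6696]
qpos [-0.2923  0.7711 -0.292   1.676   0.3038  0.7352 -1.6334]
moment [ 0.3657 -1.0822  1.2745]
```

Call:
carry_out:
  rows:
    - [[0, 0, 0, 2], [0, 0, 0, 4], [0, 0, 0, 4], [0, 0, 0, 4]]

```text
clock: 17.38
position: [0.5892, 0.2431, 0.0537]
tool_rot: [3.141, -0.003, 0.6]
force: [2.0, 0.4, 7.9]
grip_width: 0.0449
finger_force: 50.8
```

```bash
python3 o.py | egrep "tool|mom|qpos"; python3 - <<'E'
from h import *
w=bot.grab_frame("wrist");save(w,"w7.png");s=bot.grab_frame("scene")
cv2.imwrite("pics/s7.png",cv2.resize(s["pixels"][150:270,320:480,::-1],None,fx=4,fy=4))
E
```

```text
tool_rot [ 3.1412 -0.0026  0.5998]
qpos [-0.3038  0.7692 -0.2742  1.6774  0.2858  0.7319 -1.6889]
moment [ 0.0101 -0.2917  1.3059]
```

View pics/w7.png

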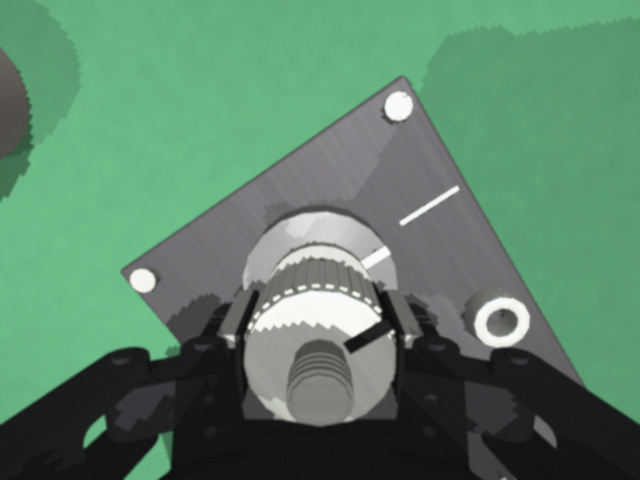

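At the stop the moment jumped to 1.3 N m, and the picture shows the nut's line (347–390, 350–325) parallel to the tick (400–458, 222–188). It is bottomed. Backing off 90°.

Call:
carry_out:
  rows:
    - [[0, 0, 0, -7], [0, 0, -0.0001, -14], [0, 0, -0.0002, -21], [0, 0, -0.0003, -28], [0, 0, -0.0004, -35], [0, 0, -0.0005, -42], [0, 0, -0.0006, -49], [0, 0, -0.0006, -56], [0, 0, -0.0007, -63], [0, 0, -0.0008, -70], [0, 0, -0.0009, -77], [0, 0, -0.001, -83]]

```text
clock: 18.48
position: [0.5893, 0.2431, 0.0547]
tool_rot: [3.139, -0.001, 2.053]
force: [2.5, 2.4, 5.2]
grip_width: 0.0449
finger_force: 50.6
```

Call:
carry_out:
  rows:
    - [[0, 0, 0, -4], [0, 0, 0, -8], [0, 0, 0, -8], [0, 0, 0, -8], [0, 0, 0, -8], [0, 0, 0, -8]]

```text
clock: 18.98
position: [0.5893, 0.2431, 0.0547]
tool_rot: [3.139, -0.0, 2.186]
force: [0.6, 2.7, 7.4]
grip_width: 0.0451
finger_force: 51.0
```

```bash
python3 o.py; python3 - <<'E'
from h import *
w=bot.grab_frame("wrist");save(w,"w8.png")
t=bot.grab_frame("top");print([(np.round(d["position"]),round(d["conf"],2)) for d in bot.look_for(t,"plug")])
E
```

```text
clock 18.9833
position [0.5893 0.2431 0.0547]
tool_rot [ 3.1389 -0.0001  2.1865]
qpos [-0.0602  0.844  -0.6626  1.6627  0.649   0.8637 -0.3794]
force [0.5811 2.7075 7.4346]
moment [ 0.3147 -0.255   0.0867]
grip_width 0.04513020479740547
finger_force 50.988115668296814
[(array([208., 330.]), 0.76), (array([394., 231.]), 0.69), (array([240., 314.]), 0.64)]
```

View pics/w8.png

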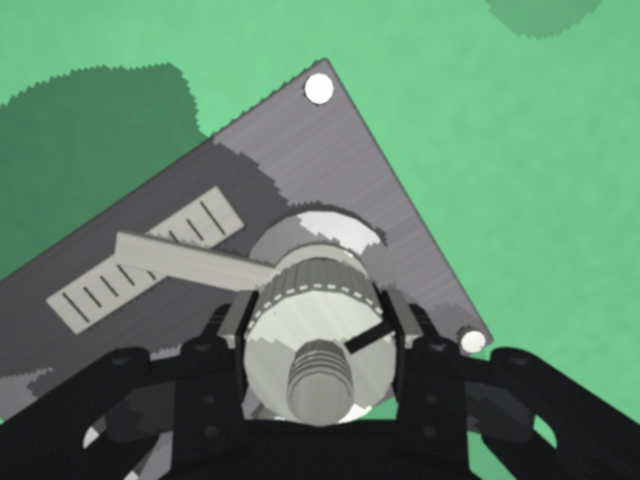

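The line sits at the same place in the fingers (347–390, 350–322) and now runs parallel to the plate's long edge, so the nut is a quarter turn back. The tool turned 1.59 rad and the plug is in the tray at (394,231). Handing in.

```bash
python3 -c "
from workcell import bot
print(bot.job_done())"
```

```text
the job is handed in; nothing more can be done
None
```

The lock plug is standing in the tray. The nut was screwed to its stop, backed off about 91° by the tool's measured turn, and is still gripped at about 50 N. The job was handed in at about 19 s; the verdict was not shown.

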